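# Seat a notched pigment pot in a keyed mixer holder and clamp it

## Robot

A 6-joint arm with a two-finger parallel gripper is mounted at the origin on the work surface. World frame = base frame: x ahead of the robot, y to its left, z up, the work surface at z = 0. Lengths are in m, angles in degrees, forces in N, time in s.
With the tool pointing down it reaches from about 0.35 to 0.875 m from the base axis. Payload 15.5 kg.
Tool frame: the origin (TCP) lies between the finger pads; the fingertips stand ahead of it and the grasp point (between the pads) lies 6 mm ahead of it (ctrl.tip_extent is the z of the fingertips in the tool frame, in m); z points along the fingers, y is the line along which they close (so a half turn about z gives the same grasp; the last joint's range is limited). The gripper opens to 85 mm and grips with 20 to 120 N. Pads are 22 mm wide; open, the fingers measure 114 mm over their backs; the gripper's body (76 mm by 85 mm) begins 54 mm behind the grasp point. The pads swing forward as they close: fully open they stand 13 mm farther back than shut.
Start: joints at [59.387, 28.281, 77.091, -0, 74.628, -5.472], TCP at [0.266, 0.566, 0.223] pointing down, gripper open.
Joint ranges: [-166.48, 166.48], [-47.26, 123.95], [12.59, 153.08], [-70.14, 250.14], [6.76, 159.57], [-176.63, 176.63]. Speed limits (degrees/s): [108.29, 108.29, 147.25, 172.46, 172.46, 172.46].

## Interface

Orientations are given as a 3x3 rotation matrix whose columns are the frame's x, y, z axes.
In Python, from cell import ctrl, cams, job gives the robot as it stands. The module is installed in compiled form; this text tells all that it offers.
- The arm moves only by the tool drive_tool, never from a script. Its argument "increments" is a list of rows, each a list of 5 numbers: the opening, from -1 (shut) to 1 (fully open), then the shift along the tool's x, y, z in mm, then the turn about the tool's z in rad. A call has 1 to 8 rows; each row shifts and turns the commanded pose from where the row before left it, along the tool's axes as they then stand; what a row does not reach is not made up. A row lasts 1/10 s, in which the tool goes at most 50 mm and 8.59 degrees, less where a joint would pass 70% of its speed; a pose out of reach is approached as far as the arm can. A call with a gripper value outside its range is refused whole. The fingers move at their own pace and stop on an object; "squeeze" is the grip in N (left out, the last holds). Time passes only in rows, so rows that do not move let the fingers close. It gives the time, the measured TCP pose, the force, the opening and the grip force at its end, in the units of the state.
- ctrl.get_state(): the state, without advancing time (a new reading comes with each control period).
- cams.get_image(name): name is "side" or "top"; returns (picture, depth): 420x560x3 uint8, red, green, blue; 420x560 float32, m along the optical axis (not along the pixel's ray), 0 where there is no reading.
- cams.camera_info(name): a dict with "intrinsics" (3x3 intrinsics, pixels), "R" (3x3) and "t" (3): a world point X has camera coordinates R X + t. Camera axes: x right, y down, z forward; pixel columns grow to the right and rows downward; lengths in m; the calibration is good to about 2 mm. A picture is of the moment at which its call begins. camera_info takes no time and is no camera call.
- job.job_done(): hands the job in; it is judged then, once.
Trained networks look in the newest picture that a camera, given by its name, has taken for a name from the list of things; names that differ only in an ending like _2 or _b are one class to them, and where a whole thing is asked for, a point or a joint stands for the part that bears it (a point fixed in the world has none). Each returns a list of dicts, best first, with "conf" (0 to 1); they miss things now and then, are a little off and sometimes report something else, mostly with a low value. They report only what shows in the picture. A call takes as long as a camera call. They do not tell look-alikes from the thing itself.
- cams.outline_of(camera, label): "region" (420x560 bool, what is visible of it).
- cams.mark_of(camera, label): "position" ([x, y, z] in m, in world coordinates, good to about 4 mm: a listed point, or the origin of a listed thing).
The state is a dict: "time_s": time; "q": joint angles; "qvel": joint speeds; "tau": joint torques, N m; "tool_pos": TCP position; "tool_rot": TCP orientation; "contact_force": force on the tool from outside, world axes, zero at the start; "wrist_torque": the same for the moment, N m; "gripper_width": finger opening in m; "gripper_force": force on a finger pad.
Only numpy, scipy, OpenCV 4.12 (cv2) and the standard library are available. Lean on these libraries where they do the work, as an engineer would, in place of code of your own. Each camera call takes 0.05 s, during which the arm holds its last target. There are 200 camera calls.

## Task

Load the blue pigment pot into the round keyed holder of the white bench mixer, so that the notches in its foot drop over the holder's keys and it sits upright, fully home on the holder's floor; the holder's angle is not known, so feel for the fit by turning the pot lightly on the keys, and never force it. With the pot home and let go, push the mixer's red lever all the way over, away from the robot, to clamp it. Leave the other things on the table where they are.

Things in the scene. Friction and masses are not known exactly. Their poses are not given: they have to be found in the camera images.
- pot: Blue round pot, white lid, 145 to 250 g, 86 mm high, upright on the table; origin: centre of its underside. Body 57 mm wide (52 at 13 mm height), lid 58 wide, top at height 60. The foot (lowest 14 mm, to 56 wide) has three radial notches 12 mm wide, open below and outside, at 0, 100 and 220 degrees counter-clockwise (from above) from the pot's +x. Red marks on knob, lid and side: +x.
- knob (a point): Centre of the top of the plain round white knob on the pot's lid, by which to grip it: 28 mm in diameter, 26 mm high (heights 60 to 86 mm of the pot). Axes as the pot's.
- mixer: White bench mixer base, 240 (x) x 300 (y) mm, top at height 55 mm, fixed to the table; origin: centre of its underside; its front (-x) faces the robot. On its top at (0, -50) mm stands the round grey holder, at (0, +90) mm the red clamp lever on a 70 x 50 x 25 mm block.
- seat (a point): Centre of the holder's inner floor, height 60 mm, axes as the mixer's (it does not show the holder's angle). The pot's origin comes here when fully home. Off the right angle the pot rests on the keys, 10 mm too high; within about 0.05 rad of it, it drops to the floor if pressed lightly (5 to 10 N). Over 60 N of contact force between pot and mixer counts as forcing.
- rim (a point): Centre of the holder's mouth, 35 mm above its floor. The holder is an open cup, 60 mm inside, 72 outside. On its floor stand three brass keys, radial blocks 8 mm wide, 10 high, 14 to 30 mm from the axis, spaced like the notches: 0, 100, 220 degrees counter-clockwise. The holder is braked, at an unmeasured angle: its first key is 0.2 to 1.8 rad counter-clockwise of the mixer's +x.
- clamp (a joint): Red toggle lever on a small block on the mixer's top at (0, +90) mm in the mixer's frame: 0 when it leans towards the robot (-x of the mixer), 1.0 rad fully over to the mixer's +x; it starts between 0 and 0.12 and stays where it is left.
- clamp_tip (a point): Centre of the lever's red ball, 26 mm in diameter, 70 mm from the lever's pivot on a 10 mm thick rod. The pivot is along the mixer's y, 77 mm above the table, at (0, +90) mm of the mixer. It swings from 0.5 rad off upright on the mixer's -x side to 0.5 rad on its +x side; about 1 N moves it.
- dish_white: Bystander: white ceramic paint dish, 84 mm wide, 24 high; origin at the centre of its underside.
- dish_blue: Bystander: blue ceramic paint dish, 84 mm wide, 24 high; origin at the centre of its underside.
- dish_orange: Bystander: orange paint dish, 80 mm wide, 22 high; origin at the centre of its underside.
- mug: Bystander: white mug, 84 mm wide, 85 high, handle on its +y side; origin at the centre of its underside.
- jar: Bystander: amber glass jar with white cap, 50 mm wide, 65 high; origin at the centre of its underside.
- brush: Bystander: paint brush lying flat, 200 mm long along its x; origin at the centre of its underside.
- inkstick: Bystander: black ink stick, 75 x 22 x 12 mm, long along its x; origin at the centre of its underside.
Mind the look-alikes: they are no part of the job. What is shaped like the pot but green, purple or yellow is not meant.

How it is judged:
By the outcome, as a careful person would: the job done as asked, in the order asked, and still so for the second after the job is handed in, with the robot touching nothing.
It also fails if it takes over 61 s, if anything falls off the work surface, if the arm or the gripper's body presses on something with over 40 N, if the wrist force passes 120 N, or if a joint passes its speed limit or range.

## Working session

There is one attempt and no reset: what is moved stays moved. The work goes in short steps, Python scripts to look and compute and a tool call to move; the robot and the scene stay as the last step left them, time stands still between calls to the robot, and variables do not carry over. Pictures are saved under pics/ and viewed, at most 10 in all, crops included, and the job is handed in when it is done.

Besides the shell and the picture viewer there is one more tool, called after ">>>" by a JSON object that holds its "fn" and its "kwargs", one argument or row to a line. drive_tool: Moves the arm, as the interface text tells. Its arguments: {"type":"object","properties":{"increments":{"type":"array"},"squeeze":{"type":"number"}},"required":["increments"]}

```bash
mkdir -p pics; cat > h.py <<'E'
from cell import ctrl, cams, job
import numpy as np, cv2
def world(cam,u,v,z):  # pixel+depth -> world
    i=cams.camera_info(cam);K=np.array(i["intrinsics"]);R=np.array(i["R"]);t=np.array(i["t"])
    return R.T@(np.linalg.inv(K)@np.array([u,v,1.])*z-t)
def pix(cam,X):
    i=cams.camera_info(cam);K=np.array(i["intrinsics"]);p=K@(np.array(i["R"])@np.array(X)+np.array(i["t"]));return p[:2]/p[2]
def save(cam,name):
    im,d=cams.get_image(cam);cv2.imwrite(f"pics/{name}.png",im[:,:,::-1]);return im,d
E
python3 - <<'E'
from h import *
np.set_printoptions(precision=4,suppress=True)
s=ctrl.get_state();print(s["tool_pos"],s["tool_rot"],ctrl.tip_extent,s["contact_force"])
for c in("top","side"):
    im,d=save(c,c+"0");np.savez(f"pics/{c}0.npz",im=im,d=d)
    i=cams.camera_info(c);print(c,-np.array(i["R"]).T@np.array(i["t"]),np.array(i["R"])[2])
    for l in("pot","knob","mixer","seat","rim","clamp_tip","mug","jar"):
        for r in cams.mark_of(c,l)[:4]: print(c,l,round(r["conf"],2),np.round(r["position"],4),np.round(pix(c,r["position"])))
E
```

```text
[0.2653 0.5655 0.2229] [[-0.9053  0.4249 -0.0006]
 [ 0.4249  0.9053 -0.0011]
 [ 0.0001 -0.0012 -1.    ]] 0.025 [ 0.0435 -0.0539  0.1772]
top [0.3793 0.0537 1.2735] [ 0.1402 -0.0062 -0.9901]
top pot 0.88 [ 0.5856 -0.3351 -0.0017] [400. 207.]
top pot 0.75 [ 0.4823 -0.1948 -0.0021] [356. 238.]
top pot 0.59 [ 0.3633 -0.2355  0.0025] [369. 277.]
top pot 0.58 [ 0.4642 -0.3043  0.0013] [391. 245.]
top knob 0.67 [ 0.3678 -0.2375  0.0847] [376. 276.]
top knob 0.63 [ 0.4644 -0.3067  0.0867] [400. 243.]
top knob 0.59 [ 0.582  -0.3367  0.0813] [409. 204.]
top mixer 0.84 [0.5619 0.1037 0.0028] [262. 211.]
top mixer 0.66 [0.5538 0.0592 0.0988] [275. 209.]
top seat 0.97 [0.5534 0.0557 0.0604] [277. 211.]
top rim 0.19 [ 0.4042 -0.4051  0.0001] [423. 265.]
top clamp_tip 0.74 [ 0.6962 -0.3756 -0.0016] [411. 173.]
top clamp_tip 0.54 [0.5536 0.2013 0.1432] [225. 206.]
top mug 0.7 [ 0.4713  0.3855 -0.0007] [171. 238.]
top jar 0.83 [0.6114 0.4004 0.0023] [168. 193.]
side [ 0.3307 -1.2677  0.8737] [ 0.1485  0.8582 -0.4913]
side pot 0.78 [ 0.464  -0.305   0.0024] [251. 318.]
side pot 0.61 [ 0.3636 -0.2331  0.0001] [206. 302.]
side pot 0.59 [ 0.5812 -0.3322  0.0026] [302. 321.]
side knob 0.87 [ 0.5819 -0.3298  0.0837] [304. 293.]
side knob 0.86 [ 0.364  -0.2399  0.0857] [205. 276.]
side knob 0.66 [ 0.4788 -0.1951  0.0859] [251. 261.]
side knob 0.65 [ 0.4635 -0.3024  0.0876] [251. 289.]
side mixer 0.95 [ 0.5688  0.1091 -0.0017] [267. 223.]
side seat 0.9 [0.553  0.0552 0.0598] [265. 215.]
side rim 0.94 [0.5506 0.0551 0.0947] [265. 205.]
side rim 0.21 [0.5506 0.053  0.059 ] [264. 216.]
side clamp_tip 0.43 [0.5547 0.2031 0.1409] [259. 167.]
side mug 0.89 [0.4703 0.3831 0.0033] [226. 182.]
side jar 0.62 [0.6128 0.3975 0.0028] [267. 178.]
side jar 0.42 [ 0.4658 -0.3049 -0.0002] [252. 319.]
```

```bash
python3 - <<'E'
import cv2
t=cv2.imread("pics/top0.png");s=cv2.imread("pics/side0.png")
c=cv2.resize(t[170:305,130:450],(800,338),interpolation=cv2.INTER_CUBIC)
cv2.imwrite("pics/t1.png",c)
cv2.imwrite("pics/s1.png",cv2.resize(s[140:340,150:420],(800,592),interpolation=cv2.INTER_CUBIC))
E
```

```text
(no output)
```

View pics/t1.png

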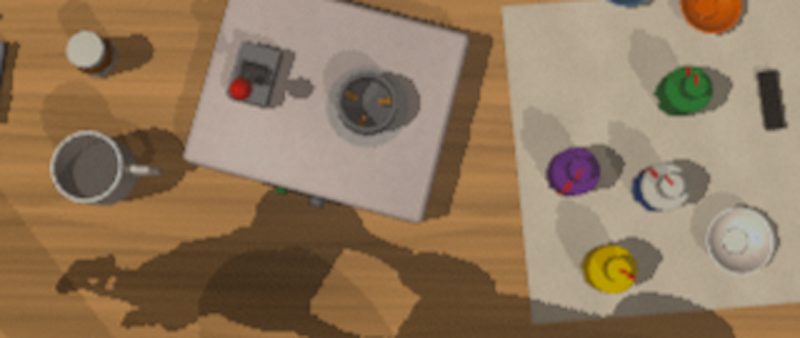

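View pics/s1.png

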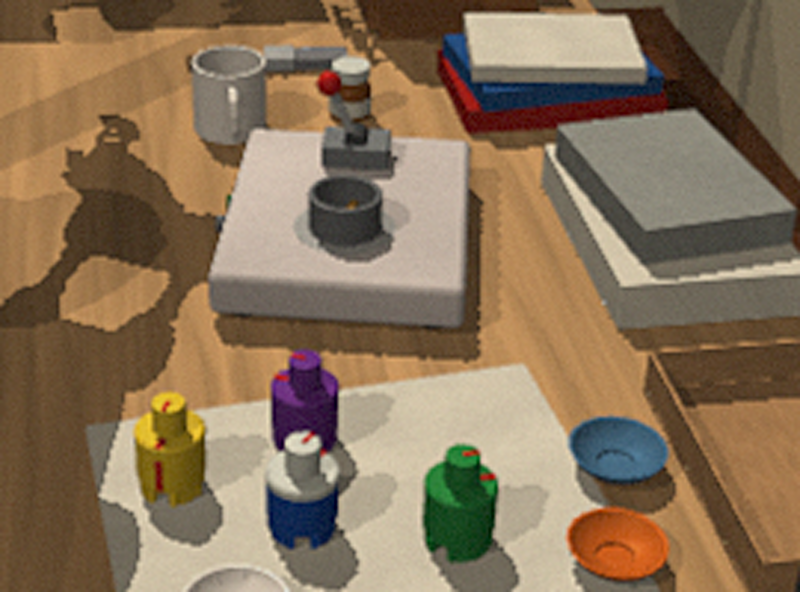

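The top view (crop) shows the blue pot with its white lid at about (660,186). Purple is at (575,170), yellow at (610,268), green at (685,90) and the white dish at (740,240). The holder is at (368,103) with brass keys visible near (352,97), (384,101) and (363,119), and the red ball is at (240,89). The side view agrees: pot at (302,490), holder at (345,210), ball at (330,82).

Next I'll measure the angles of the keys, the pot's marks and the mixer.

```bash
python3 - <<'E'
from h import *
np.set_printoptions(precision=4,suppress=True)
def onplane(cam,u,v,z):
    a=world(cam,u,v,1.);i=cams.camera_info(cam);c=-np.array(i["R"]).T@np.array(i["t"]);return c+(a-c)*(z-c[2])/(a[2]-c[2])
for c,pot,hold in(("top",(396,244),(277,211)),("side",(251,300),(265,211))):
    f=np.load(f"pics/{c}0.npz");im=f["im"].astype(int);d=f["d"]
    hsv=cv2.cvtColor(f["im"],cv2.COLOR_RGB2HSV).astype(int)
    def reg(p,m,r):
        k=np.zeros(m.shape,bool);k[p[1]-r:p[1]+r,p[0]-r:p[0]+r]=1;return np.argwhere(m&k)
    H,S,V=hsv[...,0],hsv[...,1],hsv[...,2]
    print(c,"red");
    for v,u in reg(pot,((H<8)|(H>170))&(S>90)&(V>70),20): print((u,v),im[v,u],world(c,u,v,d[v,u]) )
    print(c,"brass")
    for v,u in reg(hold,(H>8)&(H<30)&(S>90)&(V>60),14): print((u,v),im[v,u],world(c,u,v,d[v,u]),onplane(c,u,v,.07)[:2])
f=np.load("pics/top0.npz");d=f["d"]
g=np.argwhere(d>0);P=np.array([world("top",u,v,d[v,u]) for v,u in g if 150<v<300 and 180<u<340])
for lo,hi in((.046,.064),):
    m=(P[:,2]>lo)&(P[:,2]<hi)&(P[:,0]>.4)&(P[:,0]<.75)&(P[:,1]>-.1)&(P[:,1]<.3)
    print(m.sum(),P[m].mean(0),cv2.minAreaRect((P[m][:,:2]*1000).astype(np.float32)))
P=np.array([world("top",u,v,d[v,u]) for v,u in g])
for nm,c0 in(("blue",(.464,-.304)),("purple",(.482,-.195))):
    m=(np.hypot(*(P[:,:2]-c0).T)<.025)&(P[:,2]>.075)
    print(nm,m.sum(),P[m].mean(0),P[m].max(0),P[m].min(0))
m=(np.hypot(*(P[:,:2]-(.5533,.0555)).T)<.045)&(P[:,2]>.085)
print("rim",m.sum(),P[m].mean(0),P[m].max(0),P[m].min(0))
E
python3 - <<'E'
import cv2,numpy as np
t=cv2.imread("pics/top0.png");s=cv2.imread("pics/side0.png")
f=lambda a:cv2.resize(a,(390,290),interpolation=cv2.INTER_CUBIC)
a=np.vstack([np.hstack([f(t[230:260,376:416]),f(t[196:226,257:297])]),np.hstack([f(s[280:325,221:281]),f(s[188:233,235:295])])])
cv2.imwrite("pics/z.png",a)
E
```

```text
top red
(np.int64(388), np.int64(237)) [124  90  79] [ 0.4859 -0.2894  0.0243]
(np.int64(389), np.int64(237)) [119  79  74] [ 0.4846 -0.288   0.0405]
(np.int64(390), np.int64(237)) [131  72  67] [ 0.4832 -0.286   0.0586]
(np.int64(387), np.int64(238)) [84 54 53] [ 0.4815 -0.2819  0.0404]
(np.int64(389), np.int64(238)) [140 101  90] [ 0.4801 -0.283   0.0586]
(np.int64(390), np.int64(238)) [149  68  61] [ 0.48   -0.2854  0.0608]
(np.int64(391), np.int64(238)) [151  62  55] [ 0.4798 -0.2875  0.0638]
(np.int64(390), np.int64(239)) [144  95  83] [ 0.4773 -0.2866  0.0563]
(np.int64(391), np.int64(239)) [147  53  44] [ 0.4771 -0.2887  0.0595]
(np.int64(392), np.int64(239)) [151  63  53] [ 0.477  -0.2909  0.0623]
(np.int64(391), np.int64(240)) [149  92  81] [ 0.4742 -0.2887  0.0591]
(np.int64(392), np.int64(240)) [150  70  60] [ 0.4742 -0.2915  0.0599]
(np.int64(396), np.int64(240)) [140  82  72] [ 0.4722 -0.2951  0.0885]
(np.int64(396), np.int64(241)) [161  94  82] [ 0.4695 -0.296   0.0853]
(np.int64(397), np.int64(241)) [169  90  79] [ 0.4694 -0.2983  0.0873]
(np.int64(397), np.int64(242))
[... 5825 characters left out ...]
.0762 0.0678] [0.5638 0.0726]
(np.int64(269), np.int64(209)) [102  74  36] [0.5674 0.0766 0.0674] [0.5666 0.0722]
(np.int64(270), np.int64(209)) [68 56 39] [0.571  0.0802 0.065 ] [0.5695 0.0719]
(np.int64(267), np.int64(210)) [118  97  74] [0.5602 0.0685 0.0693] [0.56   0.0673]
(np.int64(268), np.int64(210)) [143 117  75] [0.5628 0.0667 0.0702] [0.5629 0.067 ]
(np.int64(269), np.int64(210)) [118  99  75] [0.5664 0.0702 0.0678] [0.5657 0.0666]Traceback (most recent call last):
  File "<stdin>", line 16, in <module>
  File "h.py", line 4, in world
    i=cams.camera_info(cam);K=np.array(i["intrinsics"]);R=np.array(i["R"]);t=np.array(i["t"])
ValueError: time passes only in moves, steps and waits
```

View pics/z.png

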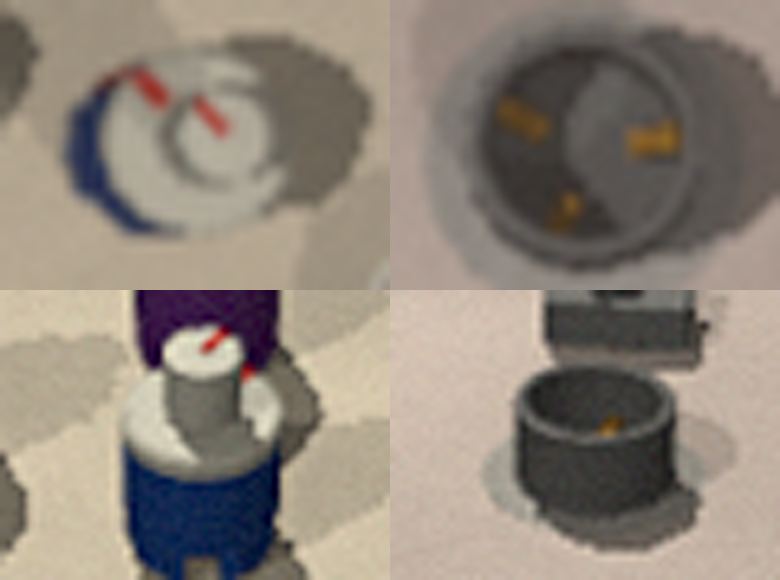

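The zoom shows all three brass keys in the top view: (522,118), (655,140) and (565,212) in the panel. The pot's red marks on knob and lid, near (212,117) and (150,88), point up-left. The largest gap between keys tells which is the first. I'll fit the angles with the calibration cached.

```bash
cat > h.py <<'E'
from cell import ctrl, cams, job
import numpy as np, cv2, os, pickle
np.set_printoptions(precision=4,suppress=True)
if not os.path.exists("cal.pkl"): pickle.dump({c:cams.camera_info(c) for c in("top","side")},open("cal.pkl","wb"))
C=pickle.load(open("cal.pkl","rb"))
def cal(c): return [np.array(C[c][k]) for k in("intrinsics","R","t")]
def world(c,u,v,z):
    K,R,t=cal(c);u,v,z=map(np.ravel,(u,v,z));return (np.linalg.inv(K)@np.stack([u,v,1+0*u])*z-t[:,None]).T@R
def onplane(c,u,v,h):
    K,R,t=cal(c);o=-R.T@t;a=world(c,u,v,np.ones(np.size(u)));return o+(a-o)*((h-o[2])/(a[:,2]-o[2]))[:,None]
def pix(c,X):
    K,R,t=cal(c);p=K@(R@np.array(X)+t);return p[:2]/p[2]
def save(c,n):
    im,d=cams.get_image(c);cv2.imwrite(f"pics/{n}.png",im[:,:,::-1]);return im,d
E
python3 - <<'E'
from h import *
from scipy.optimize import least_squares
f=np.load("pics/top0.npz");im=f["im"].astype(float);d=f["d"]
v,u=np.mgrid[:420,:560]
def cent(w,m,h):
    w=np.where(m,w,0);U,V=(w*u).sum()/w.sum(),(w*v).sum()/w.sum();return onplane("top",U,V,h)[0,:2]
br=np.clip(im[...,0]-im[...,2]-22,0,None)
box=lambda a,b,c_,e:(u>=a)&(u<=b)&(v>=c_)&(v<=e)
A=cent(br,box(266,275,204,212),.07);B=cent(br,box(280,288,206,213),.07);Cc=cent(br,box(272,278,213,221),.07)
print(A,B,Cc)
obs=np.array([A,Cc,B]);off=np.radians([0,100,220])
r=least_squares(lambda p:((p[:2]+p[3]*np.stack([np.cos(off+p[2]),np.sin(off+p[2])],1))-obs).ravel(),[.553,.055,1.2,.022])
print("keys fit",r.x,np.degrees(r.x[2]),r.fun)
rd=np.clip(im[...,0]-im[...,1]-20,0,None)
kn=box(394,401,238,245);ld=box(389,393,236,241)
for n,m,h in(("knob",kn,.086),("lid",ld,.060)):
    m&=rd>10;P=onplane("top",u[m],v[m],h)[:,:2];w=rd[m];c=np.average(P,0,w);e,E=np.linalg.eigh(np.cov(P.T,aweights=w));print(n,c,np.degrees(np.arctan2(*E[::-1,1])),e)
g=d>0;P=world("top",u[g],v[g],d[g])
m=(P[:,2]>.049)&(P[:,2]<.061)&(P[:,0]>.4)&(P[:,0]<.75)&(P[:,1]>-.1)&(P[:,1]<.3)
print("mixer",m.sum(),np.median(P[m][:,2]),cv2.minAreaRect((P[m][:,:2]*1000).astype(np.float32)))
for nm,c0 in(("blue",(.464,-.304)),):
    for lo,hi,rr in((.078,.1,.03),(.05,.07,.04)):
        m=(np.hypot(*(P[:,:2]-c0).T)<rr)&(P[:,2]>lo)&(P[:,2]<hi);print(nm,m.sum(),P[m].mean(0),P[m].min(0),P[m].max(0),np.median(P[m][:,2]))
m=(np.hypot(*(P[:,:2]-(.5533,.0555)).T)<.045)&(P[:,2]>.088);print("rim",m.sum(),cv2.fitEllipse((P[m][:,:2]*1000).astype(np.float32)),P[m].min(0),P[m].max(0),np.median(P[m][:,2]))
f=np.load("pics/side0.npz");d=f["d"];g=d>0;P=world("side",u[g],v[g],d[g])
m=(np.hypot(*(P[:,:2]-(.4635,-.303)).T)<.03)&(P[:,2]>.078)&(P[:,2]<.1);print("side knob",P[m].mean(0),P[m].min(0),P[m].max(0),np.median(P[m][:,2]))
m=(np.hypot(*(P[:,:2]-(.5533,.0555)).T)<.045)&(P[:,2]>.088);print("side rim",m.sum(),cv2.minEnclosingCircle((P[m][:,:2]*1000).astype(np.float32)),np.median(P[m][:,2]))
E
```

```text
[0.5614 0.0752] [0.556 0.035] [0.5334 0.0612]
keys fit [0.5522 0.0557 1.1    0.0207] 63.024584869051345 [ 0.0002 -0.0011 -0.001   0.0006  0.0008  0.0005]
knob [ 0.4677 -0.2996] -136.26726825428432 [0. 0.]
lid [ 0.4781 -0.2886] -135.15670049146965 [0. 0.]
mixer 6674 0.05594701932431869 ((561.4495239257812, 105.33991241455078), (299.2185363769531, 239.58973693847656), 76.30355834960938)
blue 71 [ 0.4607 -0.3009  0.0866] [ 0.4489 -0.3138  0.0799] [ 0.4727 -0.2886  0.0947] 0.08633337534368844
blue 214 [ 0.4596 -0.2989  0.061 ] [ 0.4325 -0.331   0.0522] [ 0.4894 -0.272   0.0697] 0.06116437220998232
rim 157 ((549.4756469726562, 56.68275833129883), (65.61662292480469, 66.01300811767578), 108.83972930908203) [0.514  0.0221 0.088 ] [0.5846 0.0901 0.1022] 0.09535845668396495
side knob [ 0.4648 -0.306   0.0841] [ 0.4519 -0.3194  0.0783] [ 0.4777 -0.289   0.0896] 0.08428940289481571
side rim 143 ((553.3866577148438, 52.93412399291992), 39.552032470703125) 0.0927630805222312
```

>>> {"fn": "drive_tool", "kwargs": {
  "increments": [
    [0.2,0,0,0,-0.146],
    [0.2,0,0,0,-0.146],
    [0.2,0,0,0,-0.146],
    [0.2,-8,-36,0,0],
    [0.2,-8,-36,0,0],
    [0.2,-8,-36,0,0],
    [0.2,-8,-36,0,0],
    [0.2,-8,-36,0,0]
  ],
  "squeeze": 40
}}

```text
time_s: 1.7
tool_pos: [0.3055, 0.3844, 0.2235]
tool_rot: [[-1.0, 0.0, 0.0], [0.0, 1.0, 0.0], [-0.0, 0.0, -1.0]]
contact_force: [0.6, -0.4, 0.2]
gripper_width: 0.051
gripper_force: 0.0
```

>>> {"fn": "drive_tool", "kwargs": {
  "increments": [
    [0.2,-8,-36,0,0],
    [0.2,-8,-36,0,0],
    [0.2,-8,-36,0,0],
    [0.2,-8,-36,0,0],
    [0.2,-8,-36,0,0],
    [0.2,-8,-36,0,0],
    [0.2,-8,-36,0,0],
    [0.2,-8,-36,0,0]
  ]
}}

```text
time_s: 2.5
tool_pos: [0.3693, 0.0963, 0.2237]
tool_rot: [[-1.0, 0.001, 0.001], [0.001, 1.0, 0.0], [-0.001, 0.0, -1.0]]
contact_force: [1.0, -0.7, 0.3]
gripper_width: 0.051
gripper_force: 0.0
```

>>> {"fn": "drive_tool", "kwargs": {
  "increments": [
    [0.2,-8,-36,0,0],
    [0.2,-8,-36,0,0],
    [0.2,-8,-36,0,0],
    [0.2,-8,-36,0,0],
    [0.2,-8,-36,0,0],
    [0.2,-8,-36,0,0],
    [0.2,-8,-36,0,0],
    [0.2,-8,-36,0,0]
  ]
}}

```text
time_s: 3.3
tool_pos: [0.433, -0.192, 0.2236]
tool_rot: [[-1.0, 0.001, 0.0], [0.001, 1.0, -0.0], [-0.0, -0.0, -1.0]]
contact_force: [0.8, -0.1, -0.3]
gripper_width: 0.0513
gripper_force: 0.0
```

```bash
python3 -c "
from h import *
s=ctrl.get_state();print(s['time_s'],s['tool_pos'],s['tool_rot'],ctrl.tip_extent,s['gripper_width'],s['q'])"
```

```text
3.3 [ 0.433  -0.192   0.2236] [[-1.      0.0011  0.0003]
 [ 0.0011  1.     -0.0002]
 [-0.0003 -0.0002 -1.    ]] 0.025 0.051293001463274875 [ -31.1447   16.1343   97.7011    0.0011   66.1443 -121.0842]
```

>>> {"fn": "drive_tool", "kwargs": {
  "increments": [
    [0.2,-10,-37,0,0],
    [0.2,-10,-37,0,0],
    [0.2,-10,-37.5,0,0],
    [0.2,0,0,30,0],
    [0.2,0,0,30,0],
    [0.2,0,0,30,0],
    [0.2,0,0,20,0],
    [0.2,0,0,0,0]
  ]
}}

```text
time_s: 4.1
tool_pos: [0.4616, -0.301, 0.1113]
tool_rot: [[-1.0, 0.001, -0.003], [0.001, 1.0, 0.003], [0.003, 0.003, -1.0]]
contact_force: [-0.6, 0.5, 0.3]
gripper_width: 0.0512
gripper_force: 0.0
```

```bash
python3 - <<'E'
from h import *
s=ctrl.get_state();print(s['tool_pos'])
a,_=save("side","a");b,_=save("top","b")
for c in("top","side"):
    for l in("knob","pot"):
        for r in cams.mark_of(c,l): print(c,l,round(r["conf"],2),r["position"])
a=cv2.resize(a[250:330,200:310],(550,400));b=cv2.resize(b[205:285,340:450],(550,400))
cv2.imwrite("pics/ab.png",cv2.resize(np.hstack([a,b])[:,:,::-1],(800,291)))
E
```

```text
[ 0.4616 -0.301   0.1113]
top knob 0.72 [0.5793, -0.3359, 0.0839]
top knob 0.5 [0.4638, -0.3028, 0.086]
top pot 0.83 [0.5865, -0.3328, 0.0002]
top pot 0.52 [0.534, 0.5427, 0.0029]
top pot 0.48 [0.4648, -0.306, 0.0039]
side knob 0.94 [0.5843, -0.3298, 0.0833]
side knob 0.77 [0.368, -0.2378, 0.0876]
side knob 0.71 [0.4643, -0.3025, 0.0864]
side knob 0.66 [0.4799, -0.1927, 0.0829]
side pot 0.88 [0.5813, -0.3305, -0.0001]
side pot 0.84 [0.4822, -0.1966, 0.0005]
side pot 0.78 [0.3616, -0.2335, 0.0004]
side pot 0.77 [0.4648, -0.305, 0.0029]
```

View pics/ab.png

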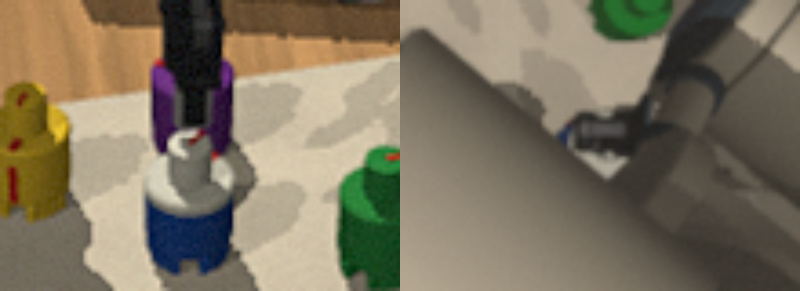

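Left panel (side): the fingers are behind and above the pot's knob at (190,145), roughly centred on it. In the right panel (top) the arm mostly hides the pot at (600,150). Lowering and gripping.

>>> {"fn": "drive_tool", "kwargs": {
  "increments": [
    [0.2,-1,-1,10,0],
    [0.2,0,0,8,0],
    [0.2,0,0,6,0],
    [0.2,0,0,0,0],
    [0.2,0,0,0,0]
  ]
}}

```text
time_s: 4.9
tool_pos: [0.4638, -0.3028, 0.0892]
tool_rot: [[-1.0, 0.001, -0.0], [0.001, 1.0, 0.0], [0.0, 0.0, -1.0]]
contact_force: [0.0, -0.5, 1.0]
gripper_width: 0.0512
gripper_force: 0.0
```

>>> {"fn": "drive_tool", "kwargs": {
  "increments": [
    [0.2,0,0,3,0],
    [-0.6,0,0,0,0],
    [-0.6,0,0,0,0],
    [-0.6,0,0,0,0],
    [-0.6,0,0,0,0],
    [-0.6,0,0,0,0],
    [-0.6,0,0,0,0]
  ],
  "squeeze": 25
}}

```text
time_s: 5.6
tool_pos: [0.4639, -0.3029, 0.0866]
tool_rot: [[-1.0, 0.001, 0.0], [0.001, 1.0, -0.0], [-0.0, -0.0, -1.0]]
contact_force: [0.5, -0.1, 0.4]
gripper_width: 0.0171
gripper_force: 0.0
```

The gripper closed to 17 mm with no force, so it did not hold the knob. I'll look before moving anything.

```bash
python3 - <<'E'
from h import *
s=ctrl.get_state();print(s['tool_pos'],s['gripper_width'],s['gripper_force'],s['contact_force'])
a,d=save("side","c");
for l in("knob","pot"):
    for r in cams.mark_of("side",l): print(l,round(r["conf"],2),r["position"])
for p in ((.4639,-.3029,.0866),(.4639,-.3029,.0616)): print(pix("side",p))
cv2.imwrite("pics/c1.png",cv2.resize(a[240:340,190:320][:,:,::-1],(780,600),interpolation=cv2.INTER_CUBIC))
E
```

```text
[ 0.4639 -0.3029  0.0866] 0.017138486511381692 0.0 [ 0.4625 -0.062   0.4493]
knob 0.97 [0.5841, -0.3311, 0.0844]
knob 0.85 [0.3628, -0.2355, 0.0845]
knob 0.78 [0.4788, -0.1946, 0.0855]
knob 0.59 [0.4628, -0.3018, 0.0851]
pot 0.96 [0.5841, -0.3344, -0.0003]
pot 0.81 [0.4621, -0.3015, 0.0005]
pot 0.61 [0.3633, -0.2337, 0.0001]
[250.9406 289.0327]
[250.8674 297.6317]
```

View pics/c1.png

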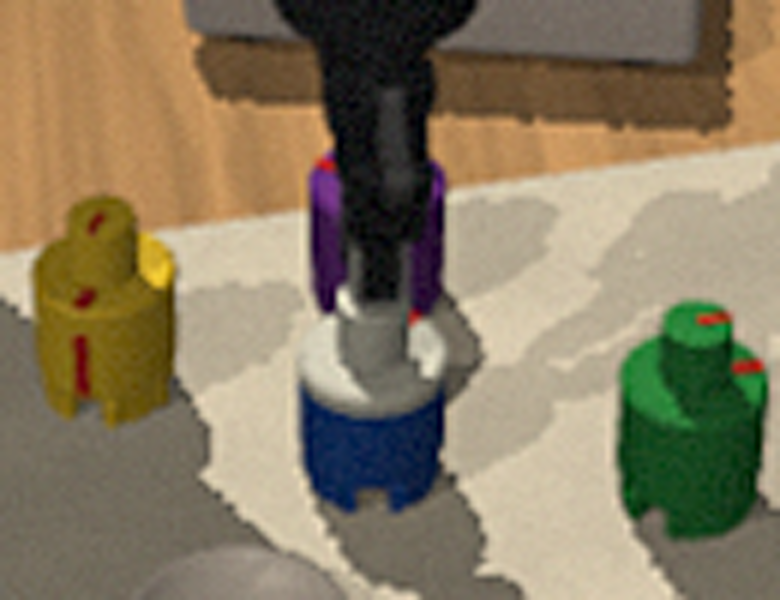

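The fingertips end at crop (375,300), level with the top of the knob, so they stand above the pot and not around it. I'll check the tip height from the depth image.

```bash
python3 - <<'E'
from h import *
im,d=cams.get_image("side")
v,u=np.mgrid[262:304:2,246:260:2];v=v.ravel();u=u.ravel();g=d[v,u]>0
P=world("side",u,v,d[v,u])
for vv in range(262,304,2):
    m=v==vv; print(vv,[f"{p[0]:.3f},{p[1]:.3f},{p[2]:.3f}|{int(im[vv,uu].sum())}" for p,uu in zip(P[m],u[m])][1:6])
E
```

```text
262 ['0.454,-0.329,0.182|48', '0.457,-0.338,0.188|70', '0.461,-0.334,0.185|54', '0.464,-0.349,0.195|165', '0.468,-0.350,0.196|173']
264 ['0.455,-0.320,0.170|14', '0.458,-0.329,0.177|67', '0.462,-0.330,0.176|12', '0.462,-0.356,0.196|152', '0.467,-0.354,0.194|156']
266 ['0.455,-0.319,0.164|80', '0.459,-0.320,0.164|22', '0.464,-0.319,0.163|62', '0.463,-0.357,0.191|139', '0.467,-0.356,0.190|154']
268 ['0.454,-0.322,0.161|70', '0.453,-0.366,0.194|73', '0.457,-0.367,0.194|59', '0.462,-0.364,0.191|142', '0.466,-0.365,0.192|152']
270 ['0.454,-0.326,0.158|64', '0.453,-0.365,0.188|40', '0.457,-0.368,0.190|78', '0.461,-0.371,0.192|147', '0.465,-0.368,0.189|166']
272 ['0.454,-0.325,0.153|56', '0.453,-0.365,0.182|65', '0.457,-0.364,0.181|61', '0.461,-0.366,0.183|106', '0.465,-0.369,0.185|114']
274 ['0.455,-0.321,0.143|69', '0.454,-0.360,0.173|57', '0.458,-0.358,0.172|57', '0.462,-0.362,0.174|65', '0.467,-0.358,0.171|55']
276 ['0.453,-0.336,0.150|32', '0.454,-0.357,0.166|48', '0.458,-0.358,0.166|2', '0.463,-0.356,0.164|64', '0.467,-0.356,0.164|16']
278 ['0.452,-0.340,0.148|56', '0.455,-0.350,0.155
[... 988 characters left out ...]
'0.474,-0.311,0.083|250']
294 ['0.456,-0.311,0.080|326', '0.460,-0.314,0.082|345', '0.464,-0.317,0.084|322', '0.469,-0.315,0.082|300', '0.475,-0.311,0.077|254']
296 ['0.456,-0.312,0.075|323', '0.460,-0.315,0.077|335', '0.465,-0.314,0.076|337', '0.469,-0.316,0.077|278', '0.474,-0.311,0.072|243']
298 ['0.456,-0.312,0.069|329', '0.460,-0.318,0.073|343', '0.465,-0.315,0.070|299', '0.469,-0.317,0.072|269', '0.475,-0.311,0.066|230']
300 ['0.456,-0.315,0.066|309', '0.461,-0.313,0.064|324', '0.465,-0.315,0.065|330', '0.470,-0.313,0.063|270', '0.474,-0.315,0.063|272']
302 ['0.456,-0.313,0.058|459', '0.460,-0.315,0.059|297', '0.465,-0.317,0.060|286', '0.470,-0.313,0.057|321', '0.474,-0.316,0.059|311']
```

Depth shows the nearly shut fingertips at z ≈ 0.097 while the TCP reads 0.087, so the tips stand higher than the stated tip extent implies. The x and y values agree. I'll open, go lower by measurement and grip again.

>>> {"fn": "drive_tool", "kwargs": {
  "increments": [
    [0.2,0,0,0,0],
    [0.2,0,0,0,0],
    [0.2,0,0,0,0],
    [0.2,0,0,10,0],
    [0.2,0,0,8,0],
    [0.2,0,0,6,0],
    [0.2,0,0,0,0],
    [0.2,0,0,0,0]
  ]
}}

```text
time_s: 6.6
tool_pos: [0.4637, -0.3028, 0.0622]
tool_rot: [[-1.0, 0.001, -0.0], [0.001, 1.0, 0.0], [0.0, 0.0, -1.0]]
contact_force: [0.5, -0.6, 0.4]
gripper_width: 0.0513
gripper_force: 0.0
```

```bash
python3 - <<'E'
from h import *
s=ctrl.get_state();print(s['tool_pos'],s['gripper_width'],s['contact_force'])
im,d=cams.get_image("side")
for vv in range(272,308,2):
    u=np.arange(250,258,2);v=0*u+vv;print(vv,[f"{p[0]:.3f},{p[1]:.3f},{p[2]:.3f}|{int(im[vv,a].sum())}" for p,a in zip(world("side",u,v,d[v,u]),u)])
cv2.imwrite("pics/d1.png",cv2.resize(im[250:330,200:304][:,:,::-1],(780,600),interpolation=cv2.INTER_CUBIC))
E
```

```text
[ 0.4637 -0.3028  0.0622] 0.05126241982149314 [ 0.5461 -0.6061  0.4414]
272 ['0.457,-0.335,0.159|46', '0.462,-0.331,0.156|82', '0.463,-0.358,0.176|138', '0.467,-0.358,0.176|143']
274 ['0.453,-0.366,0.178|44', '0.458,-0.362,0.174|76', '0.462,-0.364,0.175|102', '0.465,-0.369,0.179|129']
276 ['0.453,-0.369,0.175|72', '0.457,-0.370,0.176|70', '0.461,-0.369,0.174|143', '0.465,-0.370,0.175|158']
278 ['0.453,-0.366,0.168|65', '0.457,-0.370,0.171|62', '0.461,-0.370,0.170|114', '0.465,-0.374,0.172|111']
280 ['0.453,-0.368,0.164|72', '0.457,-0.369,0.164|77', '0.461,-0.369,0.164|105', '0.466,-0.367,0.162|131']
282 ['0.452,-0.371,0.161|50', '0.457,-0.370,0.159|54', '0.461,-0.368,0.157|42', '0.466,-0.367,0.156|61']
284 ['0.453,-0.369,0.154|78', '0.457,-0.366,0.152|62', '0.462,-0.366,0.151|69', '0.466,-0.365,0.149|33']
286 ['0.453,-0.367,0.147|48', '0.458,-0.363,0.144|48', '0.462,-0.364,0.144|74', '0.466,-0.365,0.144|39']
288 ['0.453,-0.366,0.141|47', '0.459,-0.353,0.130|51', '0.464,-0.353,0.130|0', '0.468,-0.352,0.128|62']
290 ['0.453,-0.365,0.135|0', '0.459,-0.357,0.128|73', '0.463,-0.359,0.129|
[... 185 characters left out ...]
|35', '0.465,-0.342,0.104|58', '0.470,-0.343,0.105|51']
296 ['0.458,-0.334,0.093|202', '0.461,-0.341,0.098|82', '0.331,-1.268,0.874|58', '0.470,-0.342,0.098|35']
298 ['0.457,-0.335,0.088|213', '0.461,-0.343,0.094|54', '0.466,-0.341,0.092|67', '0.470,-0.340,0.091|56']
300 ['0.458,-0.335,0.082|207', '0.461,-0.340,0.086|48', '0.466,-0.340,0.085|42', '0.470,-0.340,0.084|29']
302 ['0.457,-0.338,0.079|229', '0.461,-0.341,0.081|151', '0.466,-0.341,0.080|138', '0.470,-0.340,0.079|150']
304 ['0.459,-0.324,0.062|377', '0.464,-0.320,0.057|319', '0.469,-0.322,0.058|265', '0.473,-0.322,0.058|241']
306 ['0.459,-0.328,0.059|540', '0.463,-0.328,0.059|355', '0.468,-0.326,0.056|350', '0.472,-0.329,0.058|356']
```

View pics/d1.png

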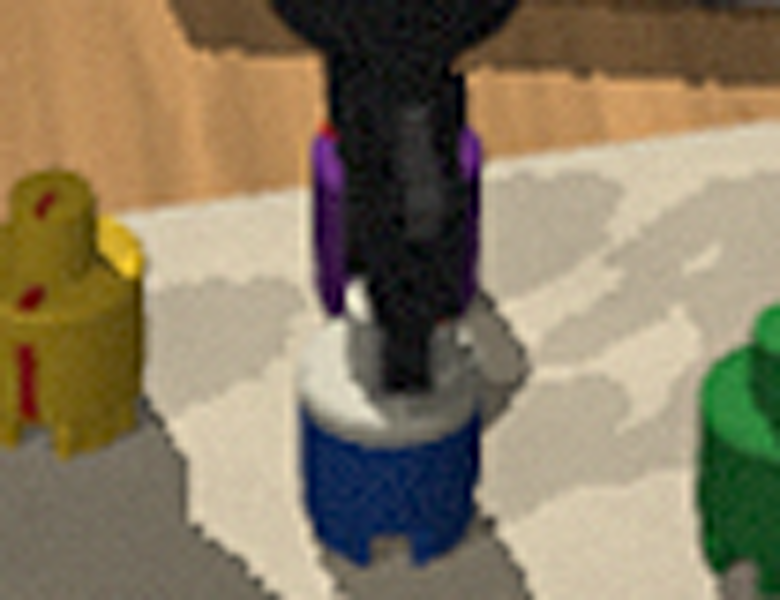

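The side view shows the fingers now straddling the knob, tip at (408,385) at z ≈ 0.077. I'll go 9 mm lower, close lightly to centre it, then regrip a quarter turn on to centre the other axis.

>>> {"fn": "drive_tool", "kwargs": {
  "increments": [
    [0.2,0,0,5,0],
    [0.2,0,0,4,0],
    [0.2,0,0,0,0],
    [-0.6,0,0,0,0],
    [-0.6,0,0,0,0],
    [-0.6,0,0,0,0],
    [-0.6,0,0,0,0],
    [-0.6,0,0,0,0]
  ],
  "squeeze": 25
}}

```text
time_s: 7.45
tool_pos: [0.4639, -0.3029, 0.0536]
tool_rot: [[-1.0, 0.001, 0.0], [0.001, 1.0, -0.0], [-0.0, -0.0, -1.0]]
contact_force: [-0.2, 1.6, 1.1]
gripper_width: 0.0273
gripper_force: 25.4
```

Gripped at 27 mm. I'll open, turn a quarter (11 rows), then close again.

>>> {"fn": "drive_tool", "kwargs": {
  "increments": [
    [0.2,0,0,0,0],
    [0.2,0,0,0,0],
    [0.2,0,0,0,0.145],
    [0.2,0,0,0,0.145],
    [0.2,0,0,0,0.145],
    [0.2,0,0,0,0.145],
    [0.2,0,0,0,0.145],
    [0.2,0,0,0,0.145]
  ]
}}

```text
time_s: 8.25
tool_pos: [0.4639, -0.3029, 0.0535]
tool_rot: [[-0.64, 0.769, 0.0], [0.769, 0.64, -0.0], [-0.0, 0.0, -1.0]]
contact_force: [0.7, 0.4, -0.2]
gripper_width: 0.0511
gripper_force: 0.0
```

>>> {"fn": "drive_tool", "kwargs": {
  "increments": [
    [0.2,0,0,0,0.145],
    [0.2,0,0,0,0.145],
    [0.2,0,0,0,0.145],
    [0.2,0,0,0,0.145],
    [0.2,0,0,0,0.12],
    [0.2,0,0,0,0],
    [0.2,0,0,0,0]
  ]
}}

```text
time_s: 8.95
tool_pos: [0.4638, -0.3029, 0.0535]
tool_rot: [[-0.004, 1.0, -0.0], [1.0, 0.004, -0.0], [-0.0, -0.0, -1.0]]
contact_force: [0.5, -0.5, -0.4]
gripper_width: 0.051
gripper_force: 0.0
```

>>> {"fn": "drive_tool", "kwargs": {
  "increments": [
    [-0.6,0,0,0,0],
    [-0.6,0,0,0,0],
    [-0.6,0,0,0,0],
    [-0.6,0,0,0,0],
    [-0.6,0,0,0,0]
  ],
  "squeeze": 50
}}

```text
time_s: 9.45
tool_pos: [0.464, -0.3029, 0.0537]
tool_rot: [[-0.001, 1.0, 0.0], [1.0, 0.001, -0.0], [-0.0, 0.0, -1.0]]
contact_force: [0.1, 1.4, 5.7]
gripper_width: 0.0265
gripper_force: 49.1
```

Centred on both axes, so the pot's centre lies at the TCP: (0.464, -0.303). Next: lift, carry and turn, with tool x = +Y and tool y = +X.

>>> {"fn": "drive_tool", "kwargs": {
  "increments": [
    [-0.6,0,0,-10,0],
    [-0.6,0,0,-30,0],
    [-0.6,0,0,-30,0],
    [-0.6,0,0,-30,0],
    [-0.6,0,0,-30,0],
    [-0.6,20,5,0,0],
    [-0.6,35,9,0,0],
    [-0.6,35,9,0,0]
  ]
}}

```text
time_s: 10.25
tool_pos: [0.4867, -0.2121, 0.1841]
tool_rot: [[0.001, 1.0, 0.0], [1.0, -0.001, -0.0], [-0.0, 0.0, -1.0]]
contact_force: [-0.2, -0.7, -3.1]
gripper_width: 0.0263
gripper_force: 49.9
```

>>> {"fn": "drive_tool", "kwargs": {
  "increments": [
    [-0.6,35,9,0,0],
    [-0.6,35,9,0,0],
    [-0.6,35,9,0,0],
    [-0.6,35,9,0,0],
    [-0.6,35,8,0,0],
    [-0.6,35,8,0,0],
    [-0.6,30,7,0,0],
    [-0.6,20,4,0,0]
  ]
}}

```text
time_s: 11.05
tool_pos: [0.5498, 0.0492, 0.1839]
tool_rot: [[-0.002, 1.0, -0.0], [1.0, 0.002, 0.0], [0.0, -0.0, -1.0]]
contact_force: [0.6, -0.9, -2.8]
gripper_width: 0.0265
gripper_force: 49.8
```

>>> {"fn": "drive_tool", "kwargs": {
  "increments": [
    [-0.6,6,2,0,0],
    [-0.6,0,0,0,0],
    [-0.6,0,0,0,0]
  ]
}}

```text
time_s: 11.35
tool_pos: [0.5516, 0.0524, 0.1836]
tool_rot: [[0.0, 1.0, -0.0], [1.0, -0.0, -0.0], [-0.0, -0.0, -1.0]]
contact_force: [0.4, -0.5, -3.4]
gripper_width: 0.0265
gripper_force: 49.8
```

```bash
python3 - <<'E'
from h import *
s=ctrl.get_state();print(s['tool_pos'],s['tool_rot'],s['gripper_width'],s['contact_force'],s['wrist_torque'])
for c in("top","side"):
    im,d=save(c,c+"e");np.savez(f"pics/{c}e.npz",im=im,d=d)
    for l in("knob","pot","rim","seat","clamp_tip"):
        for r in cams.mark_of(c,l): 
            if r["position"][1]>-.1: print(c,l,round(r["conf"],2),r["position"])
a=cv2.imread("pics/sidee.png")[140:250,200:340];b=cv2.imread("pics/tope.png")[150:260,210:350]
cv2.imwrite("pics/e1.png",np.hstack([cv2.resize(x,(400,314),interpolation=cv2.INTER_CUBIC) for x in(a,b)]))
E
```

```text
[0.5516 0.0524 0.1836] [[ 0.0001  1.     -0.0003]
 [ 1.     -0.0001 -0.0003]
 [-0.0003 -0.0003 -1.    ]] 0.026489468135078294 [ 0.4021 -0.4982 -3.3705] [-0.0041 -0.0273  0.0157]
top knob 0.48 [0.5509, 0.0492, 0.2153]
top pot 0.36 [0.5524, 0.054, 0.1286]
top seat 0.71 [0.5519, 0.0552, 0.0601]
top clamp_tip 0.56 [0.5552, 0.1995, 0.1419]
side knob 0.98 [0.5512, 0.0532, 0.2146]
side pot 0.83 [0.5522, 0.0508, 0.1312]
side rim 0.8 [0.551, 0.0545, 0.0953]
side seat 0.8 [0.5525, 0.054, 0.0596]
```

View pics/e1.png

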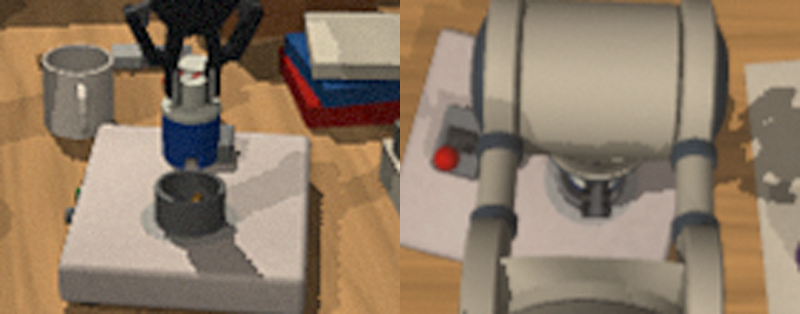

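The side panel shows the pot upright in the gripper at (190,125), directly above the holder at (190,205). The top view is mostly hidden by the arm. The networks put the pot and seat within about 3 mm of each other, so I'll correct that, turn CCW about 19° and come down to just above the rim.

>>> {"fn": "drive_tool", "kwargs": {
  "increments": [
    [-0.6,2.6,0.5,8,0],
    [-0.6,0,0,12,-0.11],
    [-0.6,0,0,8,-0.11],
    [-0.6,0,0,0,-0.11],
    [-0.6,0,0,0,0],
    [-0.6,0,0,0,0]
  ]
}}

```text
time_s: 12.55
tool_pos: [0.5523, 0.0559, 0.1552]
tool_rot: [[-0.321, 0.947, -0.0], [0.947, 0.321, 0.0], [0.0, -0.0, -1.0]]
contact_force: [-0.5, -0.3, -2.0]
gripper_width: 0.0264
gripper_force: 49.8
```

>>> {"fn": "drive_tool", "kwargs": {
  "increments": [
    [-0.6,0,0,3,0],
    [-0.6,0,0,3,0],
    [-0.6,0,0,2,0],
    [-0.6,0,0,0,0]
  ]
}}

```text
time_s: 12.95
tool_pos: [0.5521, 0.0557, 0.1471]
tool_rot: [[-0.324, 0.946, -0.001], [0.946, 0.324, 0.0], [0.0, -0.001, -1.0]]
contact_force: [0.3, -0.6, -1.2]
gripper_width: 0.0264
gripper_force: 49.8
```

>>> {"fn": "drive_tool", "kwargs": {
  "increments": [
    [-0.6,0,0,3,0],
    [-0.6,0,0,3,0],
    [-0.6,0,0,2,0],
    [-0.6,0,0,0,0]
  ]
}}

```text
time_s: 13.35
tool_pos: [0.5521, 0.0557, 0.1391]
tool_rot: [[-0.324, 0.946, -0.001], [0.946, 0.324, -0.0], [0.0, -0.001, -1.0]]
contact_force: [0.7, -0.4, -2.4]
gripper_width: 0.0265
gripper_force: 49.8
```

>>> {"fn": "drive_tool", "kwargs": {
  "increments": [
    [-0.6,0,0,3,0],
    [-0.6,0,0,3,0],
    [-0.6,0,0,3,0],
    [-0.6,0,0,2,0],
    [-0.6,0,0,0,0]
  ]
}}

```text
time_s: 13.85
tool_pos: [0.5524, 0.0558, 0.1282]
tool_rot: [[-0.324, 0.946, 0.0], [0.946, 0.324, 0.0], [0.0, 0.0, -1.0]]
contact_force: [0.5, 1.3, -3.7]
gripper_width: 0.0267
gripper_force: 49.7
```

>>> {"fn": "drive_tool", "kwargs": {
  "increments": [
    [-0.6,0,0,1,0],
    [-0.6,0,0,1,0],
    [-0.6,0,0,1,0],
    [-0.6,0,0,1,0],
    [-0.6,0,0,0,0]
  ]
}}

```text
time_s: 14.35
tool_pos: [0.5525, 0.0558, 0.1244]
tool_rot: [[-0.324, 0.946, 0.0], [0.946, 0.324, 0.0], [-0.0, 0.0, -1.0]]
contact_force: [1.4, 1.6, -2.7]
gripper_width: 0.0267
gripper_force: 49.8
```

>>> {"fn": "drive_tool", "kwargs": {
  "increments": [
    [-0.6,0,0,0.5,0],
    [-0.6,0,0,0.5,0],
    [-0.6,0,0,0.5,0],
    [-0.6,0,0,0,0]
  ]
}}

```text
time_s: 14.75
tool_pos: [0.5524, 0.0558, 0.123]
tool_rot: [[-0.324, 0.946, 0.0], [0.946, 0.324, 0.0], [-0.0, 0.0, -1.0]]
contact_force: [3.3, 2.2, -1.0]
gripper_width: 0.0265
gripper_force: 49.9
```

>>> {"fn": "drive_tool", "kwargs": {
  "increments": [
    [-0.6,0,0,0.5,0],
    [-0.6,0,0,0.5,0],
    [-0.6,0,0,0,0]
  ]
}}

```text
time_s: 15.05
tool_pos: [0.5524, 0.0558, 0.122]
tool_rot: [[-0.324, 0.946, 0.0], [0.946, 0.324, 0.0], [-0.0, 0.0, -1.0]]
contact_force: [2.7, 3.5, 0.2]
gripper_width: 0.0265
gripper_force: 50.0
```

>>> {"fn": "drive_tool", "kwargs": {
  "increments": [
    [-0.6,0.3,0.6,0,0],
    [-0.6,0,0,0,0],
    [-0.6,0,0,0.5,0],
    [-0.6,0,0,0.5,0],
    [-0.6,0,0,0,0]
  ]
}}

```text
time_s: 15.55
tool_pos: [0.5526, 0.0561, 0.1208]
tool_rot: [[-0.324, 0.946, -0.001], [0.946, 0.324, -0.0], [0.0, -0.001, -1.0]]
contact_force: [0.7, 0.4, -3.4]
gripper_width: 0.0266
gripper_force: 49.9
```

Lateral force is gone and the weight hangs freely at a height below the key tops, so the notches seem to be engaging. Continuing gently.

>>> {"fn": "drive_tool", "kwargs": {
  "increments": [
    [-0.6,0,0,1,0],
    [-0.6,0,0,1,0],
    [-0.6,0,0,1,0],
    [-0.6,0,0,1,0],
    [-0.6,0,0,0,0]
  ]
}}

```text
time_s: 16.05
tool_pos: [0.5527, 0.0562, 0.1168]
tool_rot: [[-0.324, 0.946, -0.0], [0.946, 0.324, -0.0], [0.0, -0.0, -1.0]]
contact_force: [0.7, -0.1, -2.1]
gripper_width: 0.0269
gripper_force: 49.8
```

>>> {"fn": "drive_tool", "kwargs": {
  "increments": [
    [-0.6,0,0,1,0],
    [-0.6,0,0,1,0],
    [-0.6,0,0,0.5,0],
    [-0.6,0,0,0,0]
  ]
}}

```text
time_s: 16.45
tool_pos: [0.5527, 0.0562, 0.1144]
tool_rot: [[-0.324, 0.946, -0.0], [0.946, 0.324, -0.0], [0.0, -0.0, -1.0]]
contact_force: [1.0, 0.1, -2.0]
gripper_width: 0.0265
gripper_force: 49.8
```

>>> {"fn": "drive_tool", "kwargs": {
  "increments": [
    [-0.6,0,0,0.5,0],
    [-0.6,0,0,0.5,0],
    [-0.6,0,0,0,0]
  ]
}}

```text
time_s: 16.75
tool_pos: [0.553, 0.0562, 0.1137]
tool_rot: [[-0.324, 0.946, 0.0], [0.946, 0.324, 0.0], [-0.0, 0.0, -1.0]]
contact_force: [-1.2, 0.7, 0.8]
gripper_width: 0.0263
gripper_force: 50.4
```

Contact came exactly at the height expected for home (0.1137). I'll press lightly to confirm a hard stop.

>>> {"fn": "drive_tool", "kwargs": {
  "increments": [
    [-0.6,0,0,0.5,0],
    [-0.6,0,0,0,0]
  ]
}}

```text
time_s: 16.95
tool_pos: [0.553, 0.0562, 0.1136]
tool_rot: [[-0.324, 0.946, 0.001], [0.946, 0.324, -0.0], [-0.0, 0.001, -1.0]]
contact_force: [-2.7, 0.4, 10.6]
gripper_width: 0.0267
gripper_force: 51.5
```

Hard stop with 10 N: the pot is home. Next: unload, release and rise.

>>> {"fn": "drive_tool", "kwargs": {
  "increments": [
    [-0.6,0,0,-0.5,0],
    [0.2,0,0,0,0],
    [0.2,0,0,0,0],
    [0.2,0,0,0,0],
    [0.2,0,0,-10,0],
    [0.2,0,0,-30,0],
    [0.2,0,0,-30,0],
    [0.2,0,0,0,0]
  ]
}}

```text
time_s: 17.75
tool_pos: [0.5548, 0.0562, 0.1877]
tool_rot: [[-0.324, 0.946, 0.006], [0.946, 0.324, -0.0], [-0.002, 0.006, -1.0]]
contact_force: [0.4, 0.2, -0.3]
gripper_width: 0.0514
gripper_force: 0.0
```

>>> {"fn": "drive_tool", "kwargs": {
  "increments": [
    [0.2,0,0,0,0.142],
    [-1,0,0,0,0.142],
    [-1,0,0,0,0.142],
    [-1,0,0,0,0.143],
    [-1,35,-20,0,0],
    [-1,35,-20,0,0],
    [-1,35,-20,0,0],
    [-1,35,-25,0,0]
  ]
}}

```text
time_s: 18.55
tool_pos: [0.5031, 0.2137, 0.1837]
tool_rot: [[0.237, 0.971, 0.0], [0.971, -0.237, 0.0], [0.0, 0.0, -1.0]]
contact_force: [0.6, 0.8, 1.1]
gripper_width: 0.0001
gripper_force: 0.0
```

```bash
python3 - <<'E'
from h import *
s=ctrl.get_state();print(s['tool_pos'],s['tool_rot'],s['gripper_width'],s['contact_force'])
for c in("top","side"):
    im,d=save(c,c+"f");np.savez(f"pics/{c}f.npz",im=im,d=d)
    for l in("knob","pot","seat","clamp_tip"):
        for r in cams.mark_of(c,l): 
            if r["position"][1]>-.1: print(c,l,round(r["conf"],2),r["position"])
    v,u=np.mgrid[:420,:560];g=d>0;P=world(c,u[g],v[g],d[g]);m=(np.hypot(*(P[:,:2]-(.553,.056)).T)<.013)&(P[:,2]>.11);print(c,"knob top z",np.percentile(P[m][:,2],[50,90]))
a=cv2.imread("pics/sidef.png")[140:250,200:340];b=cv2.imread("pics/topf.png")[150:260,180:320]
cv2.imwrite("pics/f1.png",np.hstack([cv2.resize(x,(400,314),interpolation=cv2.INTER_CUBIC) for x in(a,b)]))
E
```

```text
[0.5031 0.2137 0.1837] [[ 0.2373  0.9714  0.0005]
 [ 0.9714 -0.2373  0.0001]
 [ 0.0002  0.0004 -1.    ]] 0.00014068356199394257 [0.5719 0.7908 1.0511]
top knob 0.7 [0.4699, 0.3859, -0.0033]
top knob 0.61 [0.552, 0.0509, 0.144]
top pot 0.57 [0.5547, 0.0546, 0.0625]
top seat 0.57 [0.5543, 0.0572, 0.0606]
top clamp_tip 0.52 [0.5527, 0.0559, 0.0613]
top knob top z [0.1471 0.1493]
side knob 0.6 [0.5556, 0.0573, 0.1466]
side pot 0.75 [0.5542, 0.2024, 0.1375]
side pot 0.61 [0.5556, 0.0533, 0.0596]
side seat 0.76 [0.5541, 0.0541, 0.0607]
side clamp_tip 0.53 [0.5556, 0.2033, 0.1342]
side knob top z [0.1422 0.1461]
```

View pics/f1.png

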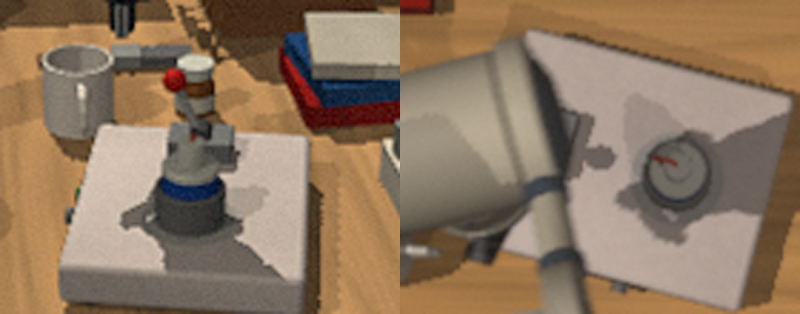

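Side panel: the pot is sunk into the holder with only its blue upper rim showing at (192,185), and the knob top is at z ≈ 0.146, as it should be at home. The ball at (175,80) is still over to the robot's side and the fingers are clear of everything. I'll come down behind the lever and push.

>>> {"fn": "drive_tool", "kwargs": {
  "increments": [
    [-1,0,0,25,0],
    [-1,0,0,25,0],
    [-1,0,0,18,0],
    [-1,0,0,0,0],
    [-1,0,10,0,0],
    [-1,0,8,0,0],
    [-1,0,0,0,0]
  ]
}}

```text
time_s: 19.75
tool_pos: [0.5231, 0.2079, 0.1165]
tool_rot: [[0.238, 0.971, 0.003], [0.971, -0.238, 0.001], [0.001, 0.003, -1.0]]
contact_force: [0.9, 0.5, -0.0]
gripper_width: 0.0003
gripper_force: 0.0
```

>>> {"fn": "drive_tool", "kwargs": {
  "increments": [
    [-1,0,6,0,0],
    [-1,0,6,0,0],
    [-1,0,6,0,0],
    [-1,0,6,0,0],
    [-1,0,6,0,0],
    [-1,0,0,0,0]
  ]
}}

```text
time_s: 20.35
tool_pos: [0.551, 0.2008, 0.1154]
tool_rot: [[0.237, 0.972, 0.001], [0.972, -0.237, 0.0], [0.0, 0.001, -1.0]]
contact_force: [0.3, -1.0, -0.8]
gripper_width: -0.0001
gripper_force: 0.0
```

>>> {"fn": "drive_tool", "kwargs": {
  "increments": [
    [-1,0,6,0,0],
    [-1,0,6,0,0],
    [-1,0,6,0,0],
    [-1,0,6,0,0],
    [-1,0,0,0,0]
  ]
}}

```text
time_s: 20.85
tool_pos: [0.5743, 0.1951, 0.1154]
tool_rot: [[0.237, 0.971, 0.001], [0.971, -0.237, 0.0], [0.0, 0.001, -1.0]]
contact_force: [0.1, -0.6, 0.2]
gripper_width: -0.0001
gripper_force: 0.0
```

>>> {"fn": "drive_tool", "kwargs": {
  "increments": [
    [-1,0,5,0,0],
    [-1,0,5,0,0],
    [-1,0,4,0,0],
    [-1,0,0,0,0]
  ]
}}

```text
time_s: 21.25
tool_pos: [0.5875, 0.1918, 0.1154]
tool_rot: [[0.237, 0.972, 0.0], [0.972, -0.237, 0.0], [0.0, 0.0, -1.0]]
contact_force: [-1.3, -0.5, -0.1]
gripper_width: -0.0
gripper_force: 0.0
```

```bash
python3 - <<'E'
from h import *
s=ctrl.get_state();print(s['tool_pos'],s['contact_force'])
im,d=save("side","g")
hsv=cv2.cvtColor(im,cv2.COLOR_RGB2HSV);m=((hsv[...,0]<6)|(hsv[...,0]>174))&(hsv[...,1]>170);m[:150]=0;m[195:]=0;m[:,:230]=0;m[:,300:]=0
v,u=np.nonzero(m);P=world("side",u,v,d[v,u]);print(len(u),np.median(P,0),P.min(0),P.max(0),u.mean(),v.mean())
for r in cams.mark_of("side","clamp_tip"): print(r["conf"],r["position"])
E
```

```text
[0.5875 0.1918 0.1154] [-1.3382 -0.5275 -0.0834]
63 [0.6178 0.1798 0.1425] [ 0.5575  0.0621 -0.0017] [0.7447 0.5008 0.1542] 284.22222222222223 167.20634920634922
0.4 [0.6108, 0.1844, 0.1428]
```

>>> {"fn": "drive_tool", "kwargs": {
  "increments": [
    [-1,0,2,0,0],
    [-1,0,2,0,0],
    [-1,0,0,0,0]
  ]
}}

```text
time_s: 21.65
tool_pos: [0.591, 0.191, 0.1155]
tool_rot: [[0.237, 0.972, 0.0], [0.972, -0.237, 0.0], [0.0, 0.0, -1.0]]
contact_force: [-0.1, -0.1, -0.1]
gripper_width: -0.0002
gripper_force: 0.1
```

>>> {"fn": "drive_tool", "kwargs": {
  "increments": [
    [-1,0,1.5,0,0],
    [-1,0,1.5,0,0],
    [-1,0,0,0,0]
  ]
}}

```text
time_s: 21.95
tool_pos: [0.593, 0.1904, 0.1153]
tool_rot: [[0.237, 0.972, -0.002], [0.972, -0.237, 0.0], [-0.0, -0.002, -1.0]]
contact_force: [-5.4, 1.8, 1.9]
gripper_width: -0.0002
gripper_force: 3.0
```

Force is rising at the stop. One more millimetre to be sure.

>>> {"fn": "drive_tool", "kwargs": {
  "increments": [
    [-1,0,0.7,0,0],
    [-1,0,0.5,0,0],
    [-1,0,0,0,0]
  ]
}}

```text
time_s: 22.25
tool_pos: [0.5932, 0.1904, 0.1152]
tool_rot: [[0.237, 0.972, -0.003], [0.972, -0.237, 0.0], [-0.001, -0.003, -1.0]]
contact_force: [-10.8, 3.0, 4.4]
gripper_width: -0.0001
gripper_force: 5.8
```

Hard stop at 11 N. Backing off and clear.

>>> {"fn": "drive_tool", "kwargs": {
  "increments": [
    [-1,0,-10,0,0],
    [-1,0,-25,0,0],
    [-1,0,-30,0,0],
    [-1,0,-30,-30,0],
    [-1,20,-30,-30,0],
    [-1,30,-20,-30,0],
    [-1,30,0,0,0],
    [-1,0,0,0,0]
  ]
}}

```text
time_s: 23.05
tool_pos: [0.4736, 0.3054, 0.2068]
tool_rot: [[0.234, 0.972, 0.004], [0.972, -0.234, 0.002], [0.003, 0.003, -1.0]]
contact_force: [0.1, -1.1, -0.0]
gripper_width: 0.0
gripper_force: 0.0
```

```bash
python3 - <<'E'
from h import *
s=ctrl.get_state();print(s['time_s'],s['tool_pos'],s['contact_force'])
for c in("side","top"):
    im,d=save(c,c+"h")
    for l in("clamp_tip","knob"):
        for r in cams.mark_of(c,l):
            if r["position"][1]>-.1: print(c,l,round(r["conf"],2),r["position"])
a=cv2.imread("pics/sideh.png")[140:340,150:420];b=cv2.imread("pics/toph.png")[140:310,180:440]
cv2.imwrite("pics/h1.png",np.hstack([cv2.resize(a,(400,300),interpolation=cv2.INTER_CUBIC),cv2.resize(b,(400,300),interpolation=cv2.INTER_CUBIC)]))
E
```

```text
23.05 [0.4736 0.3054 0.2068] [ 0.1398 -1.064  -0.0085]
side clamp_tip 0.41 [0.6163, 0.1841, 0.1344]
side knob 0.74 [0.5546, 0.0564, 0.1456]
top knob 0.86 [0.5516, 0.0531, 0.1447]
```

View pics/h1.png

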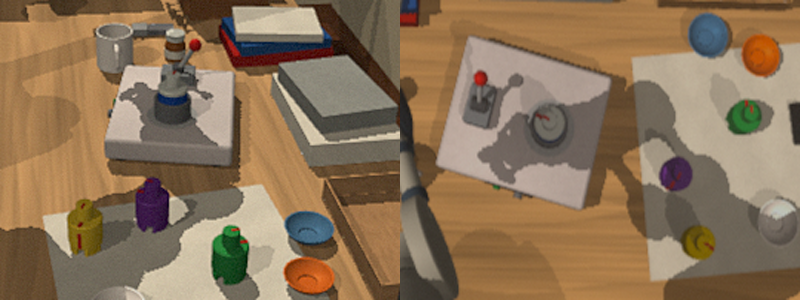

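The side view shows the lever fully over, its ball at (195,45), and the pot home at (173,90). The top view agrees, with the ball at (481,78) and the pot at (548,123). The bystanders are undisturbed and the arm is clear, so I'm handing in.

```bash
python3 -c "
from cell import job
print(job.job_done())"
```

```text
the job is handed in; nothing more can be done
None
```

The blue pot sits fully home on the holder's keys, the red lever is pushed over to its stop, and the job was handed in at about 23 s with the other things left where they were.

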